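# Empty the stone saw's catch tray and hold the corbel in the carving board's corner

## Task

Empty the saw's catch tray: first lower the finished length of roll moulding into the tote and leave it there, then bring the roughed-out corbel to the carving board, lay it flat on its bed with its flat back against the end batten, one side against the side batten and its stepped nose pointing out of the open end. Push it right home into the corner and finish while still holding it, pressed firmly against both battens at once, ready to be carved. Do not drop the stones, and leave the carver's tools lying where they are.

Things in the scene. Friction and masses are not known exactly. Their poses are not given: they have to be found in the camera images.
- corbel: Loose pale stone corbel blank, 90 (x) x 56 (y) x 56 high, 0.4-0.6 kg, on its bed in the tray. Origin: centre of underside. Flat back at x=+45, flat sides at y=+-28 mm. Three tiers: z 0-22 reaches x=-45, z 22-40 x=-27, z 40-56 x=-9 (nose at -x). Grip across the sides, 15 mm to the back of the origin, fingertips over 20 mm above the underside, to clear the battens.
- nose (a point): Point on the front of the corbel's lowest tier, 45 mm from the corbel's origin along its -x, 11 mm above its underside
- moulding: Loose pale stone length of roll moulding (finished part): bar 100 (x) x 36 (y) x 22 high with a half-round roll of 12 mm radius along its top (34 high in all), 0.2-0.3 kg. Origin: centre of underside. Moulding and corbel lie one behind the other (along x) in the tray, in either order.
- catch_tray: Fixed sheet-steel catch tray, 280 (x) x 220 (y), lips 28 high, walls and floor 3 thick, a low wire handle on each end. Origin at the centre of its underside.
- tote: Fixed empty grey plastic tote, 260 (x) x 190 (y) x 70 high, walls and floor 5 thick, open on top. Origin at the centre of its underside.
- carving_board: Fixed plywood board, 250 (x) x 220 (y) x 18 thick, with two oak battens 18 high and 25 wide screwed on top at a right angle: one across its +x end, one along its +y side. The -x end and the -y side are open. Origin at the centre of its underside.
- end_batten: The batten across the board's +x end, 25 (x) x 220 (y) x 18 high, on top of the board (its top is 36 above the bench). Origin at the centre of its underside; its stop face is 12.5 mm towards -x.
- side_batten: The batten along the board's +y side, 200 (x) x 25 (y) x 18 high, on top of the board. Origin at the centre of its underside; its stop face is 12.5 mm towards -y.
- corner (a point): The inner corner where the stop faces of both battens and the board's top surface meet, at (+100, +85, +18) mm in the board's frame; axes as the board's. The seated corbel's origin lies at (-45, -28, 0) mm from it.
- dummy_mallet: Round wooden carver's mallet standing on its head, 72 mm across, 157 high; leave alone. Origin under its centre.
- chisel: Flat chisel with a wooden handle, about 240 long (x), 22 high, lying on the bench; leave alone.
- try_square: Try square, 110 mm oak stock (y) and 140 mm steel blade (x), 16 high, lying on the bench; leave alone.
Things that resemble listed ones, but are neither listed nor needed, are in the scene too. What is shaped like the corbel but purple is not meant.

How it is judged (in metres and radians):
On the way, in this order (a step that is already met when the one before it is completed fails the run):
1. the moulding lies in the tote, released (x of moulding in the frame of tote between -0.125 and 0.125 m and y of moulding in the frame of tote between -0.09 and 0.09 m and z of moulding in the frame of tote below 0.05 m and contact force between the fingers and moulding below 0.1 N and linear speed of moulding below 0.05 m/s), for 0.2 s.
2. the corbel is flat in the board's corner, pressed against both battens by the fingers (x of corbel in the frame of corner between -0.0485 and -0.0415 m and y of corbel in the frame of corner between -0.0315 and -0.0245 m and z of corbel in the frame of corner between -0.003 and 0.003 m and x of nose in the frame of corner below -0.08 m and angle between corbel's own z axis and vertical below 0.035 rad and angle between the x axis of corbel and the x axis of carving_board, either way round below 0.035 rad and contact force between corbel and end_batten above 2 N and contact force between corbel and side_batten above 2 N and contact force between the fingers and corbel above 2 N), for 0.2 s.
At the end, for the whole second after the job is handed in: Moulding at rest inside the tote, untouched. Corbel flat on the board (3 mm, 2 deg), nose to the open end, within 3.5 mm of home and 2 deg of square to the battens, still in touch with the fingers (2 N or more), which press it with at least 2 N on each batten (all of step 1 and all of step 2); the arm keeps its last pose, push and grip.
It fails at once if a stone is dropped (falls freely more than about 4 cm) ((linear speed of corbel above 0.9 m/s and contact force between the fingers and corbel below 0.05 N) or (linear speed of moulding above 0.9 m/s and contact force between the fingers and moulding below 0.05 N)).
It fails at once if one of the carver's tools is moved more than 2 cm (distance of any of dummy_mallet, chisel, try_square from where it was at the start of the episode above 0.02 m).
It also fails if it takes over 67 s, if anything falls off the work surface, if the arm or the gripper's body presses on something with over 40 N, if the wrist force passes 120 N, or if a joint passes its speed limit or range.

## Robot

A 7-joint arm with a two-finger parallel gripper is mounted at the origin on the work surface. World frame = base frame: x ahead of the robot, y to its left, z up, the work surface at z = 0. Lengths are in m, angles in degrees, forces in N, time in s.
With the tool pointing down it reaches from about 0.425 to 0.875 m from the base axis. Payload 4.7 kg.
Tool frame: the origin (TCP) lies midway between the tips of the shut fingers; the grasp point (between the pads) lies 19 mm behind it; z points along the fingers, y is the line along which they close (so a half turn about z gives the same grasp; the last joint's range is limited). The gripper opens to 87 mm and grips with 3 to 60 N. Pads are 19 mm wide; open, the fingers measure 117 mm over their backs; the gripper's body (75 mm by 190 mm) begins 51 mm behind the grasp point.
Start: joints at [-67.89, 18.392, -4.016, 83.108, 1.295, 78.541, -3.26], TCP at [0.236, 0.606, 0.223] pointing down, gripper open.
Joint ranges: [-163.93, 163.93], [-17.29, 119.83], [-79.2, 71.16], [3.27, 140.29], [-89.18, 269.18], [5.43, 117.66], [-154.24, 154.24]. Speed limits (degrees/s): [147.25, 147.25, 180, 180, 180, 180, 180].

## Interface

Orientations are given as [roll, pitch, yaw] about the fixed x, y, z axes, in that order (R = Rz(yaw) Ry(pitch) Rx(roll)).
In Python, from cell import env gives the robot as it stands. The module is installed in compiled form; this text tells all that it offers.
- The arm moves only by the tool send_rows, never from a script. Its argument "series" is a list of rows, each an object with "travel": the shift along the tool's x, y, z in cm, a list of three; "dr": the turn, a rotation vector about the tool's x, y, z in degrees, a list of three; "claw": the finger opening in cm, from 0 to 8.7. In form: [{"travel": [tx, ty, tz], "dr": [wx, wy, wz], "claw": claw}, ...]. A call has 1 to 12 rows; each row is the pose to reach, as a shift and turn from the pose commanded when the call began, along the tool's axes at that moment; what a row does not reach only later rows make up. A row lasts 1/12 s, in which the tool goes at most 41.7 mm and 7.16 degrees, less where a joint would pass 70% of its speed; a pose out of reach is approached as far as the arm can. A call with a gripper value outside its range is refused whole. The fingers move at their own pace and stop on an object; "grip_force" is the grip in N (left out, the last holds). Time passes only in rows, so rows that repeat a pose let the fingers close. It gives the time, the measured TCP pose, the force and the opening at its end, in the units of the state.
- env.get_obs(): the state, without advancing time (a new reading comes with each control period).
- env.read_camera(name): name is "side" or "top"; returns the picture (400x640x3 uint8, blue, green, red); there is no depth.
- env.calibration(name): a dict with "fx", "fy", "cx", "cy" (pixels), "cam_to_world" (4x4, takes a point from camera to world coordinates). Camera axes: x right, y down, z forward; pixel columns grow to the right and rows downward; lengths in m; the calibration is good to about 2 mm. A picture is of the moment at which its call begins. calibration takes no time and is no camera call.
- env.sign_off(): hands the job in, once; it reports no verdict.
The state is a dict: "time_s": time; "qpos": joint angles; "joint_velocities": joint speeds; "effort": joint torques, N m; "tool_pos": TCP position; "tool_rot": TCP orientation; "force": force on the tool from outside, world axes, zero at the start; "wrist_torque": the same for the moment, N m; "grip_width": finger opening in m.
Only numpy, scipy, OpenCV 4.12 (cv2) and the standard library are available. Lean on these libraries where they do the work, as an engineer would, in place of code of your own. Each camera call takes 0.05 s, during which the arm holds its last target. There are 200 camera calls.

## Working session

There is one attempt and no reset: what is moved stays moved. The work goes in short steps, Python scripts to look and compute and a tool call to move; the robot and the scene stay as the last step left them, time stands still between calls to the robot, and variables do not carry over. Pictures are saved under pics/ and viewed, on a budget of 10 in all, crops included, one or two more only if the job needs it, and the job is handed in when it is done.

Besides the shell and the picture viewer there is one more tool, called after ">>>" by a JSON object that holds its "fn" and its "kwargs". send_rows: Moves the arm, as the interface text tells. Its arguments: {"type":"object","properties":{"series":{"type":"array"},"grip_force":{"type":"number"}},"required":["series"]}

```bash
mkdir -p pics; python3 - <<'E'
from cell import env
import cv2,numpy as np
np.set_printoptions(precision=4,suppress=True)
for n in ("top","side"):
    cv2.imwrite(f"pics/{n}0.png",env.read_camera(n)); c=env.calibration(n)
    print(n,c["fx"],c["fy"],c["cx"],c["cy"]);print(np.array(c["cam_to_world"]))
print(env.get_obs())
E
```

```text
top 469.35411937139406 469.35411937139406 322.64751469239866 198.68290044545464
[[-0.0144 -0.9816  0.1904  0.2815]
 [-0.9998  0.0161  0.0076  0.1099]
 [-0.0105 -0.1903 -0.9817  1.5381]
 [ 0.      0.      0.      1.    ]]
side 410.25339180663616 410.25339180663616 318.76668905637007 201.6694959677725
[[ 0.9972 -0.0419  0.0614  0.4976]
 [-0.0727 -0.7237  0.6862 -0.6228]
 [ 0.0157 -0.6888 -0.7248  0.8195]
 [ 0.      0.      0.      1.    ]]
{'time_s': 0.1, 'qpos': array([-67.8918,  18.4359,  -4.0155,  83.1673,   1.2941,  78.5404,
        -3.2601]), 'joint_velocities': array([ 0.0405, -0.1018, -0.0071, -0.1128,  0.0161,  0.1192,  0.1111]), 'effort': array([ -0.0002, -49.2571,  -0.4059, -31.3398,  -0.0642,   0.0395,
         0.0001]), 'tool_pos': array([0.236 , 0.6051, 0.2216]), 'tool_rot': array([-179.9016,    0.0045,  158.7011]), 'force': array([-0.2755, -0.785 , -0.8163]), 'wrist_torque': array([-0.0429, -0.0014, -0.0075]), 'grip_width': 0.08689335965713599}
```

View pics/top0.png

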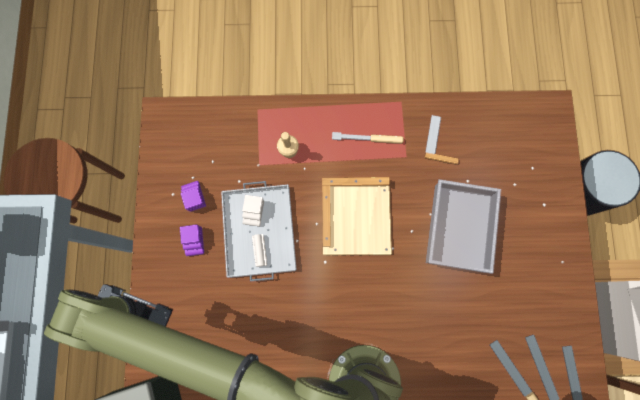

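View pics/side0.png

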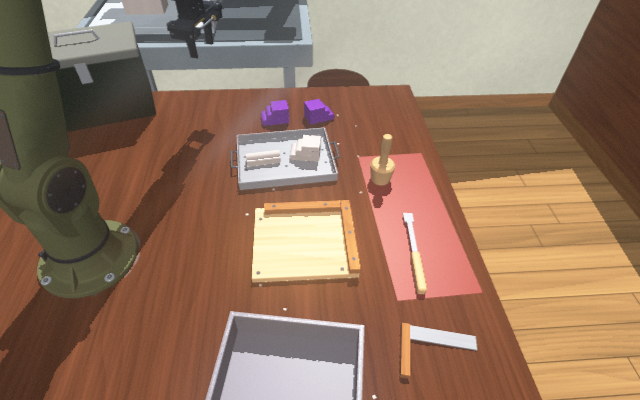

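Top view (up = +x, left = +y): the tray is at (259,231), with the pale corbel at (253,210) and the pale moulding at (260,250). The board is at (358,217) with battens at its top and left, and the tote is at (464,227). The corbel-shaped candidates are the purple blanks at (192,195) and (191,240), which are excluded by colour, and the pale one at (253,210). The pale one fits. Next I'll confirm it in a crop with edges measured.

```bash
cat > h.py <<'E'
from cell import env
import cv2,numpy as np
np.set_printoptions(precision=4,suppress=True)
def ray(n,uv,z):
    c=env.calibration(n);T=np.array(c["cam_to_world"]);uv=np.atleast_2d(uv).astype(float)
    d=np.c_[(uv[:,0]-c["cx"])/c["fx"],(uv[:,1]-c["cy"])/c["fy"],np.ones(len(uv))]@T[:3,:3].T
    return T[:3,3]+d*((z-T[2,3])/d[:,2])[:,None]
def proj(n,p):
    c=env.calibration(n);T=np.array(c["cam_to_world"]);q=(np.atleast_2d(p)-T[:3,3])@T[:3,:3]
    return np.c_[c["fx"]*q[:,0]/q[:,2]+c["cx"],c["fy"]*q[:,1]/q[:,2]+c["cy"]]
E
python3 - <<'E'
from h import *
t=cv2.imread("pics/top0.png");s=cv2.imread("pics/side0.png")
a=cv2.resize(t[175:285,215:305],None,fx=5,fy=5,interpolation=cv2.INTER_CUBIC)   # 450x550
b=cv2.resize(s[120:195,230:345],None,fx=3,fy=3,interpolation=cv2.INTER_CUBIC)   # 345x225
o=np.zeros((550,800,3),np.uint8);o[:,:450]=a;o[:225,450:795]=b
b=cv2.resize(t[170:262,315:400],None,fx=3.4,fy=3.4,interpolation=cv2.INTER_CUBIC);o[230:230+b.shape[0],460:460+b.shape[1]]=b
cv2.imwrite("pics/crop1.png",o)
def blobs(img,m,lo,roi):
    x0,y0,x1,y1=roi;mm=np.zeros_like(m);mm[y0:y1,x0:x1]=m[y0:y1,x0:x1]
    for c in cv2.findContours(mm,0,1)[0]:
        if cv2.contourArea(c)>lo:
            r=cv2.minAreaRect(c);print(cv2.contourArea(c),r[0],r[1],r[2],cv2.boxPoints(r).ravel())
            yield r
hs=cv2.cvtColor(t,cv2.COLOR_BGR2HSV)
pale=cv2.inRange(hs,(5,5,170),(35,70,255))
print("stones")
for r in blobs(t,pale,80,(222,185,298,277)): print(ray("top",cv2.boxPoints(r),.045))
print("board+batten")
wood=cv2.inRange(hs,(8,60,150),(30,255,255))
for r in blobs(t,wood,500,(315,170,400,262)): print(ray("top",cv2.boxPoints(r),.018))
print("bed only")
bed=cv2.inRange(hs,(15,30,190),(35,140,255))
for r in blobs(t,bed,500,(315,170,400,262)): print(ray("top",cv2.boxPoints(r),.018))
print("grey tote")
g=cv2.inRange(hs,(100,0,90),(140,60,255))|cv2.inRange(hs,(0,0,90),(180,45,255))
for r in blobs(t,g,500,(415,170,515,285)): print(ray("top",cv2.boxPoints(r),.07))
for r in blobs(t,g,500,(215,175,305,285)): print(ray("top",cv2.boxPoints(r),.028))
for p in [(335,188),(350,184),(328,220),(370,220),(250,190)]: print(p,hs[p[1],p[0]])
E
```

```text
stones
329.0 (259.1154479980469, 249.92311096191406) (32.124996185302734, 11.65926456451416) 82.87498474121094 [251.3385 234.7077 262.9077 233.2616 266.8924 265.1385 255.3232 266.5847]
[[0.4575 0.3511 0.045 ]
 [0.4615 0.3141 0.045 ]
 [0.3602 0.3005 0.045 ]
 [0.3562 0.337  0.045 ]]
474.0 (251.5140838623047, 210.08819580078125) (18.97188377380371, 29.62732696533203) 4.969740867614746 [240.7805 224.0244 243.3471 194.5085 262.2477 196.152  259.6811 225.6679]
[[0.4925 0.3856 0.045 ]
 [0.5891 0.379  0.045 ]
 [0.5827 0.3174 0.045 ]
 [0.4862 0.3247 0.045 ]]
board+batten
6441.5 (357.0, 215.5) (91.0, 84.0) 90.0 [315. 170. 399. 170. 399. 261. 315. 261.]
[[ 0.6743  0.1457  0.018 ]
 [ 0.6695 -0.1343  0.018 ]
 [ 0.3685 -0.1206  0.018 ]
 [ 0.3725  0.1491  0.018 ]]
bed only
4953.0 (356.22186279296875, 215.9839630126953) (77.46975708007812, 68.11651611328125) 88.72696685791016 [321.3114 178.0153 389.4112 176.502  391.1323 253.9526 323.0326 255.4659]
[[ 0.6464  0.125   0.018 ]
 [ 0.6478 -0.1014  0.018 ]
 [ 0.3914 -0.0964  0.018 ]
 [ 0.3899  0.123   0.018 ]]
grey tote
5543.0 (463.1269836425781, 226.0795135498047) (68.2620849609375, 88.26597595214844) 5.492323875427246 [424.9286 266.7431 433.3767 178.8824 501.3254 185.4159 492.8773 273.2767]
[[ 0.3467 -0.192   0.07  ]
 [ 0.625  -0.2346  0.07  ]
 [ 0.6    -0.4495  0.07  ]
 [ 0.3237 -0.3996  0.07  ]]
6127.5 (257.4615478515625, 230.80767822265625) (98.45455932617188, 70.34324645996094) 85.03025817871094 [218.1576 184.8124 288.2364 178.7186 296.7655 276.803  226.6867 282.8968]
[[0.6267 0.4661 0.028 ]
 [0.6435 0.2343 0.028 ]
 [0.323  0.2073 0.028 ]
 [0.3071 0.43   0.028 ]]
(335, 188) [ 25  56 255]
(350, 184) [ 16 132 224]
(328, 220) [ 17 125 228]
(370, 220) [ 30  45 255]
(250, 190) [ 95  12 127]
```

View pics/crop1.png

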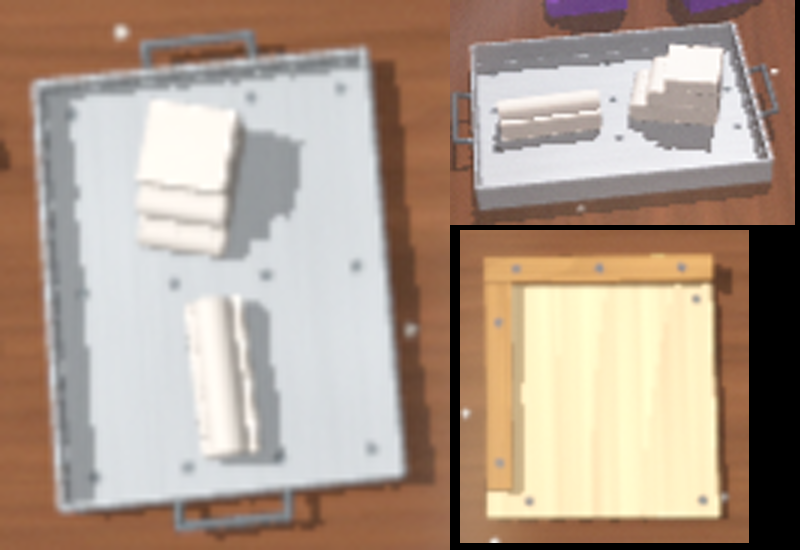

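The crop confirms it: the pale corbel's tall tier is at the top (+x) with its steps going down towards -x, so the back faces +x and the nose faces the robot. The moulding lies nearer the robot, with its roll running along x. The board's battens sit at the top and left of the bottom-right panel. Now precise lines.

```bash
cat >> h.py <<'E'
def go(x,y,z,yaw,o=None):
    "travel/dr for a tool-down pose"
    from scipy.spatial.transform import Rotation as R
    o=o or env.get_obs();A=R.from_euler("xyz",o["tool_rot"],degrees=True);B=R.from_euler("xyz",[180,0,yaw],degrees=True)
    print("at",o["time_s"],o["tool_pos"],o["tool_rot"],"F",o["force"],"w",o["grip_width"],"travel",A.inv().apply(np.array([x,y,z])-o["tool_pos"])*100,"dr",(A.inv()*B).as_rotvec(degrees=True))
E
python3 - <<'E'
from h import *
t=cv2.imread("pics/top0.png");hs=cv2.cvtColor(t,cv2.COLOR_BGR2HSV)
def quad(m,roi,name):
    x0,y0,x1,y1=roi;mm=np.zeros_like(m);mm[y0:y1,x0:x1]=m[y0:y1,x0:x1]
    mm=cv2.morphologyEx(mm,cv2.MORPH_CLOSE,np.ones((3,3),np.uint8))
    c=max(cv2.findContours(mm,0,1)[0],key=cv2.contourArea);P=c[:,0].astype(float);h=cv2.convexHull(c)
    k=[P[np.argmin(P@d)] for d in ([1,1],[-1,1],[-1,-1],[1,-1])];print(name,cv2.contourArea(c),"TL TR BR BL",np.ravel(k));return np.array(k)
bed=cv2.inRange(hs,(18,15,200),(40,95,255))
k=quad(bed,(315,170,400,262),"bed");print(ray("top",k,.018))
bat=cv2.inRange(hs,(10,100,150),(24,160,255))
k=quad(bat,(320,174,394,258),"batten");print(ray("top",k,.036))
# inner corner by scans: hue/sat along lines
for v in (195,215,235): print("row",v,hs[v,320:338,1],hs[v,320:338,2])
for u in (345,360,375): print("col",u,hs[176:194,u,1])
tb=cv2.inRange(hs,(0,90,0),(18,255,190))
k=quad(cv2.bitwise_not(tb),(420,172,512,282),"tote");W=ray("top",k,.07);print(W,W.mean(0))
pale=cv2.inRange(hs,(5,3,140),(35,70,255))
k=quad(pale,(246,228,275,275),"moulding");print("z.025\n",ray("top",k,.025),"\nz.003\n",ray("top",k,.003))
k=quad(pale,(235,185,270,230),"corbel");print("z.059\n",ray("top",k,.059))
E
```

```text
bed 3961.5 TL TR BR BL [331. 187. 388. 186. 390. 253. 323. 254.]
[[ 0.6153  0.0933  0.018 ]
 [ 0.6155 -0.0954  0.018 ]
 [ 0.3945 -0.0929  0.018 ]
 [ 0.3946  0.123   0.018 ]]
batten 1417.5 TL TR BR BL [320. 174. 393. 174. 341. 257. 320. 257.]
[[ 0.6558  0.129   0.036 ]
 [ 0.6517 -0.1111  0.036 ]
 [ 0.3829  0.0658  0.036 ]
 [ 0.3839  0.1326  0.036 ]]
row 195 [127 131 128 127 124 119 111 120 129 124  92  84  82  79  63  54  53  51] [162 166 193 221 229 225 215 221 223 225 211 204 201 215 255 255 255 255]
row 215 [122 122 121 122 120 121 124 124 124 124 101  84  80  70  57  55  54  53] [171 172 185 217 227 229 231 234 227 228 205 203 210 250 255 255 255 255]
row 235 [114 117 119 120 122 122 121 122 124 122 108  85  82  79  62  55  55  53] [174 175 188 217 226 229 230 228 227 222 194 200 203 213 255 255 255 255]
col 345 [143 143 134 129 131 132 136 132 132 131  83  68  56  56  56  56  56  55]
col 360 [141 139 132 130 129 131 130 132 132 134  84  68  59  58  58  58  59  58]
col 375 [141 131 130 129 130 129 131 133 136 122  82  67  57  56  56  56  59  60]
tote 5720.0 TL TR BR BL [438. 179. 501. 189. 492. 273. 425. 262.]
[[ 0.6244 -0.2493  0.07  ]
 [ 0.5883 -0.4475  0.07  ]
 [ 0.3246 -0.397   0.07  ]
 [ 0.3612 -0.193   0.07  ]] [ 0.4746 -0.3217  0.07  ]
moulding 349.5 TL TR BR BL [253. 235. 263. 235. 266. 265. 255. 265.]
z.025
 [[0.4588 0.3489 0.025 ]
 [0.4583 0.3165 0.025 ]
 [0.3618 0.3059 0.025 ]
 [0.3623 0.3412 0.025 ]] 
z.003
 [[0.4614 0.3524 0.003 ]
 [0.4609 0.3195 0.003 ]
 [0.3629 0.3088 0.003 ]
 [0.3635 0.3445 0.003 ]]
corbel 502.0 TL TR BR BL [245. 195. 262. 198. 258. 226. 242. 222.]
z.059
 [[0.5845 0.3711 0.059 ]
 [0.5738 0.3162 0.059 ]
 [0.4833 0.328  0.059 ]
 [0.4969 0.3792 0.059 ]]
```

```bash
python3 -c "
from h import *
go(.411,.329,.12,186)"
```

```text
at 0.1 [0.236  0.6051 0.2216] [-179.9016    0.0045  158.7011] F [-0.2755 -0.785  -0.8163] w 0.08689335965713599 travel [-26.3356 -19.3519  10.1917] dr [ -0.0976  -0.019  -27.2989]
```

>>> {"fn": "send_rows", "kwargs": {"series": [{"travel": [-3.3,-2.4,1.3],"dr": [0,0,-3.5],"claw": 8.7},{"travel": [-6.6,-4.8,2.6],"dr": [0,0,-7],"claw": 8.7},{"travel": [-9.9,-7.3,3.8],"dr": [0,0,-10.5],"claw": 8.7},{"travel": [-13.2,-9.7,5.1],"dr": [0,0,-14],"claw": 8.7},{"travel": [-16.5,-12.1,6.4],"dr": [0,0,-17],"claw": 8.7},{"travel": [-19.8,-14.5,7.7],"dr": [0,0,-20.5],"claw": 8.7},{"travel": [-23,-17,9],"dr": [0,0,-24],"claw": 8.7},{"travel": [-26.3,-19.3,10.2],"dr": [0,0,-27.3],"claw": 8.7},{"travel": [-26.3,-19.3,10.2],"dr": [0,0,-27.3],"claw": 8.7},{"travel": [-26.3,-19.3,10.2],"dr": [0,0,-27.3],"claw": 8.7},{"travel": [-26.3,-19.3,10.2],"dr": [0,0,-27.3],"claw": 8.7},{"travel": [-26.3,-19.3,10.2],"dr": [0,0,-27.3],"claw": 8.7}]}}

```text
time_s: 1.1
tool_pos: [0.4101, 0.3323, 0.121]
tool_rot: [179.9, 0.0, -173.9]
force: [0.0, 0.4, -0.0]
grip_width: 0.0871
```

```bash
python3 -c "
from h import *
go(.411,.329,.007,186)"
```

```text
at 1.1 [0.4101 0.3323 0.121 ] [ 179.9206    0.0046 -173.8761] F [ 0.0022  0.4133 -0.0231] w 0.08711340342815427 travel [-0.0545 -0.357  11.3977] dr [0.0794 0.0045 0.1239]
```

>>> {"fn": "send_rows", "kwargs": {"series": [{"travel": [0,-0.3,3],"dr": [0,0,0],"claw": 8.7},{"travel": [0,-0.3,6],"dr": [0,0,0],"claw": 8.7},{"travel": [0,-0.3,9],"dr": [0,0,0],"claw": 8.7},{"travel": [0,-0.3,10.5],"dr": [0,0,0],"claw": 8.7},{"travel": [0,-0.3,11.2],"dr": [0,0,0],"claw": 8.7},{"travel": [0,-0.3,11.2],"dr": [0,0,0],"claw": 8.7},{"travel": [0,-0.3,11.2],"dr": [0,0,0],"claw": 8.7}]}}

```text
time_s: 1.68
tool_pos: [0.4113, 0.3289, 0.0093]
tool_rot: [179.9, 0.0, -173.9]
force: [-0.2, -0.1, 0.9]
grip_width: 0.0868
```

>>> {"fn": "send_rows", "kwargs": {"series": [{"travel": [0,0,0],"dr": [0,0,0],"claw": 3},{"travel": [0,0,0],"dr": [0,0,0],"claw": 3},{"travel": [0,0,0],"dr": [0,0,0],"claw": 3},{"travel": [0,0,0],"dr": [0,0,0],"claw": 3},{"travel": [0,0,0],"dr": [0,0,0],"claw": 3},{"travel": [0,0,0],"dr": [0,0,0],"claw": 3},{"travel": [0,0,0],"dr": [0,0,0],"claw": 3},{"travel": [0,0,0],"dr": [0,0,0],"claw": 3},{"travel": [0,0,0],"dr": [0,0,0],"claw": 3}], "grip_force": 25}}

```text
time_s: 2.43
tool_pos: [0.4114, 0.3275, 0.0086]
tool_rot: [180.0, 0.0, -174.0]
force: [0.4, 0.9, -0.4]
grip_width: 0.0363
```

>>> {"fn": "send_rows", "kwargs": {"series": [{"travel": [0,0,-1],"dr": [0,0,0],"claw": 3},{"travel": [0,0,-3],"dr": [0,0,0],"claw": 3},{"travel": [0,0,-6],"dr": [0,0,0],"claw": 3},{"travel": [0,0,-9],"dr": [0,0,0],"claw": 3},{"travel": [0,0,-12],"dr": [0,0,0],"claw": 3},{"travel": [0,0,-13],"dr": [0,0,0],"claw": 3},{"travel": [0,0,-13],"dr": [0,0,0],"claw": 3},{"travel": [0,0,-13],"dr": [0,0,0],"claw": 3}]}}

```text
time_s: 3.1
tool_pos: [0.411, 0.3269, 0.1379]
tool_rot: [-180.0, -0.0, -174.0]
force: [0.3, 0.8, -4.2]
grip_width: 0.0355
```

```bash
python3 -c "
from h import *
go(.55,0,.14,180);go(.475,-.322,.14,168.5)"
```

```text
at 3.1 [0.411  0.3269 0.1379] [-179.9793   -0.0296 -174.001 ] F [ 0.3145  0.8061 -4.157 ] w 0.03554952074179232 travel [-10.4062 -33.9644  -0.2058] dr [-0.0222 -0.0285  5.999 ]
at 3.1 [0.411  0.3269 0.1379] [-179.9793   -0.0296 -174.001 ] F [ 0.3145  0.8061 -4.157 ] w 0.03554952074179232 travel [  0.4179 -65.2042  -0.189 ] dr [-0.025  -0.0262 17.499 ]
```

>>> {"fn": "send_rows", "kwargs": {"series": [{"travel": [-0.3,-1,0],"dr": [0,0,0.2],"claw": 3},{"travel": [-1,-3.2,0],"dr": [0,0,0.6],"claw": 3},{"travel": [-2,-6.4,0],"dr": [0,0,1],"claw": 3},{"travel": [-3,-9.8,0],"dr": [0,0,1.5],"claw": 3},{"travel": [-4,-13.2,0],"dr": [0,0,2],"claw": 3},{"travel": [-5.1,-16.6,0],"dr": [0,0,2.5],"claw": 3},{"travel": [-6.1,-20,0],"dr": [0,0,3],"claw": 3},{"travel": [-7.2,-23.4,0],"dr": [0,0,3.8],"claw": 3},{"travel": [-8.2,-26.8,0],"dr": [0,0,4.4],"claw": 3},{"travel": [-9.2,-30.2,0],"dr": [0,0,5],"claw": 3},{"travel": [-10,-32.8,0],"dr": [0,0,5.5],"claw": 3},{"travel": [-10.4,-34,0],"dr": [0,0,6],"claw": 3}]}}

```text
time_s: 4.1
tool_pos: [0.5496, -0.0066, 0.1363]
tool_rot: [-179.8, -0.2, 179.6]
force: [0.9, -0.6, -3.4]
grip_width: 0.036
```

```bash
python3 -c "
from h import *
go(.475,-.322,.14,168.5)"
```

```text
at 4.1 [ 0.5496 -0.0066  0.1363] [-179.7855   -0.1842  179.5988] F [ 0.8621 -0.5775 -3.4259] w 0.03603824329433141 travel [  7.244  -31.5971  -0.2264] dr [-0.2316 -0.1629 11.0991]
```

>>> {"fn": "send_rows", "kwargs": {"series": [{"travel": [0.3,-1.2,0],"dr": [0,0,0.5],"claw": 3},{"travel": [0.9,-4,0],"dr": [0,0,1.5],"claw": 3},{"travel": [1.7,-7.5,0],"dr": [0,0,2.7],"claw": 3},{"travel": [2.5,-11,0],"dr": [0,0,4],"claw": 3},{"travel": [3.3,-14.5,0],"dr": [0,0,5.2],"claw": 3},{"travel": [4.1,-18,0],"dr": [0,0,6.4],"claw": 3},{"travel": [4.9,-21.5,0],"dr": [0,0,7.6],"claw": 3},{"travel": [5.7,-25,0],"dr": [0,0,8.8],"claw": 3},{"travel": [6.5,-28.5,0],"dr": [0,0,10],"claw": 3},{"travel": [7.2,-31.5,0],"dr": [0,0,11],"claw": 3},{"travel": [7.2,-31.5,0],"dr": [0,0,11],"claw": 3},{"travel": [7.2,-31.5,0],"dr": [0,0,11],"claw": 3}]}}

```text
time_s: 5.1
tool_pos: [0.4761, -0.316, 0.1373]
tool_rot: [180.0, -0.2, 168.8]
force: [0.1, 0.5, -3.6]
grip_width: 0.036
```

```bash
python3 - <<'E'
from h import *
go(.475,-.322,.013,168.5)
cv2.imwrite("pics/top1.png",cv2.resize(env.read_camera("top")[160:300,380:540],None,fx=4,fy=4))
E
```

```text
at 5.1 [ 0.4761 -0.316   0.1373] [179.968   -0.1568 168.7849] F [ 0.0725  0.5196 -3.5717] w 0.035961684021202936 travel [-0.0389 -0.6215 12.4274] dr [ 0.0317 -0.1569  0.2848]
```

View pics/top1.png

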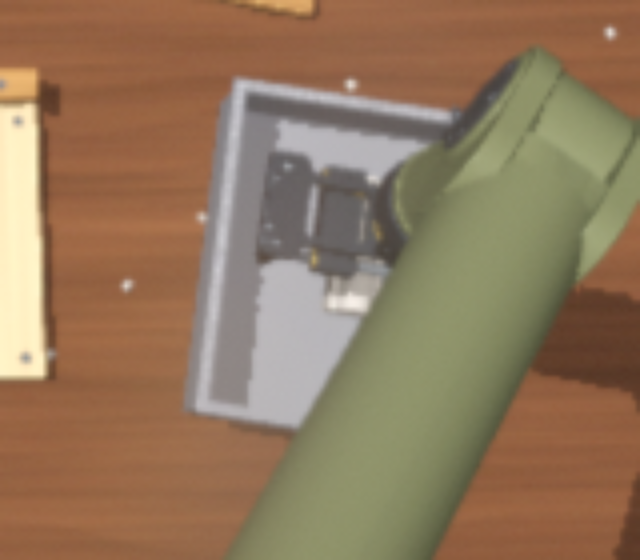

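The picture shows the gripper above the tote with the held moulding at (350,293) inside the rim. Lowering now.

>>> {"fn": "send_rows", "kwargs": {"series": [{"travel": [0,-0.3,2],"dr": [0,0,0],"claw": 3},{"travel": [0,-0.3,5],"dr": [0,0,0],"claw": 3},{"travel": [0,-0.3,8],"dr": [0,0,0],"claw": 3},{"travel": [0,-0.3,10.5],"dr": [0,0,0],"claw": 3},{"travel": [0,-0.3,11.7],"dr": [0,0,0],"claw": 3},{"travel": [0,-0.3,12.4],"dr": [0,0,0],"claw": 3},{"travel": [0,-0.3,12.5],"dr": [0,0,0],"claw": 3},{"travel": [0,-0.3,12.5],"dr": [0,0,0],"claw": 3},{"travel": [0,-0.3,12.5],"dr": [0,0,0],"claw": 3}]}}

```text
time_s: 5.9
tool_pos: [0.4791, -0.3184, 0.0151]
tool_rot: [-180.0, 0.2, 169.0]
force: [-0.7, -0.0, -3.3]
grip_width: 0.0358
```

>>> {"fn": "send_rows", "kwargs": {"series": [{"travel": [0,0,0.2],"dr": [0,0,0],"claw": 3},{"travel": [0,0,0.3],"dr": [0,0,0],"claw": 3},{"travel": [0,0,0.3],"dr": [0,0,0],"claw": 3},{"travel": [0,0,0.3],"dr": [0,0,0],"claw": 3}]}}

```text
time_s: 6.23
tool_pos: [0.4779, -0.318, 0.0109]
tool_rot: [180.0, 0.0, 169.0]
force: [0.2, -0.0, -2.4]
grip_width: 0.0357
```

Touching the floor. Next: release and rise.

>>> {"fn": "send_rows", "kwargs": {"series": [{"travel": [0,0,0],"dr": [0,0,0],"claw": 5},{"travel": [0,0,0],"dr": [0,0,0],"claw": 7},{"travel": [0,0,0],"dr": [0,0,0],"claw": 8.7},{"travel": [0,0,0],"dr": [0,0,0],"claw": 8.7},{"travel": [0,0,0],"dr": [0,0,0],"claw": 8.7},{"travel": [0,0,-1],"dr": [0,0,0],"claw": 8.7},{"travel": [0,0,-4],"dr": [0,0,0],"claw": 8.7},{"travel": [0,0,-8],"dr": [0,0,0],"claw": 8.7},{"travel": [0,0,-12],"dr": [0,0,0],"claw": 8.7},{"travel": [0,0,-12.8],"dr": [0,0,0],"claw": 8.7},{"travel": [0,0,-12.8],"dr": [0,0,0],"claw": 8.7},{"travel": [0,0,-12.8],"dr": [0,0,0],"claw": 8.7}]}}

```text
time_s: 7.23
tool_pos: [0.478, -0.3179, 0.1391]
tool_rot: [180.0, 0.1, 169.0]
force: [-0.4, 0.2, -0.9]
grip_width: 0.0868
```

```bash
python3 - <<'E'
from h import *
go(.56,0,.14,180)
# corbel from initial top picture: top face corners (z=.059) by crop reading; back edge + sides
px=np.array([[245,195],[263,197],[261,213.4],[242.7,211.3]])
W=ray("top",px,.059);print(W,W.mean(0))
t=cv2.imread("pics/top0.png");b=t[190:230,236:270]
cv2.imwrite("pics/crop2.png",cv2.resize(b,None,fx=15,fy=15,interpolation=cv2.INTER_CUBIC))
E
```

```text
at 7.2333 [ 0.478  -0.3179  0.1391] [179.9818   0.0781 169.0029] F [-0.4144  0.2372 -0.8806] w 0.0868101265486331 travel [-1.9867 32.7721 -0.079 ] dr [  0.0106   0.0796 -10.9971]
[[0.5845 0.3711 0.059 ]
 [0.577  0.313  0.059 ]
 [0.5237 0.3189 0.059 ]
 [0.5314 0.3776 0.059 ]] [0.5542 0.3452 0.059 ]
```

View pics/crop2.png

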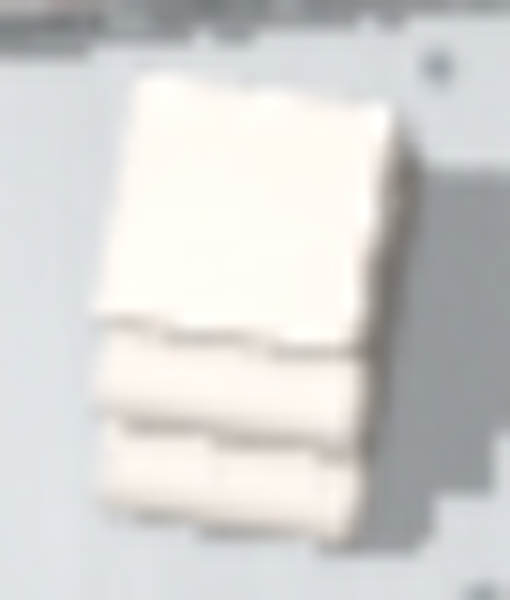

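The top tier's corners in the crop are at (140,80), (390,105), (360,352) and (95,318). That gives about 58 x 54 mm, as it should be, and a yaw of about -7°. The grip point is (0.551, 0.345).

>>> {"fn": "send_rows", "kwargs": {"series": [{"travel": [-0.1,1.5,0],"dr": [0,0,-0.5],"claw": 8.7},{"travel": [-0.3,4.5,0],"dr": [0,0,-1.5],"claw": 8.7},{"travel": [-0.5,8,0],"dr": [0,0,-2.5],"claw": 8.7},{"travel": [-0.7,11.5,0],"dr": [0,0,-4],"claw": 8.7},{"travel": [-0.9,15,0],"dr": [0,0,-5],"claw": 8.7},{"travel": [-1.1,18.5,0],"dr": [0,0,-6],"claw": 8.7},{"travel": [-1.3,22,0],"dr": [0,0,-7.4],"claw": 8.7},{"travel": [-1.6,25.6,0],"dr": [0,0,-8.6],"claw": 8.7},{"travel": [-1.8,29.2,0],"dr": [0,0,-9.8],"claw": 8.7},{"travel": [-2,32.8,0],"dr": [0,0,-11],"claw": 8.7}]}}

```text
time_s: 8.07
tool_pos: [0.5584, 0.0034, 0.1364]
tool_rot: [180.0, -0.2, -179.9]
force: [0.8, -0.5, -0.4]
grip_width: 0.087
```

```bash
python3 - <<'E'
from h import *
go(.551,.3455,.14,173)
E
```

```text
at 8.0667 [0.5584 0.0034 0.1364] [ 179.9974   -0.2279 -179.8612] F [ 0.7565 -0.4841 -0.4048] w 0.08695476662063198 travel [ 0.6562 34.2102 -0.3577] dr [-0.0116 -0.2277  7.1388]
```

>>> {"fn": "send_rows", "kwargs": {"series": [{"travel": [0,3.5,0],"dr": [0,0,0.7],"claw": 8.7},{"travel": [0.1,7,0],"dr": [0,0,1.4],"claw": 8.7},{"travel": [0.2,10.5,0],"dr": [0,0,2.1],"claw": 8.7},{"travel": [0.3,14,0],"dr": [0,0,2.8],"claw": 8.7},{"travel": [0.4,17.5,0],"dr": [0,0,3.5],"claw": 8.7},{"travel": [0.5,21,0],"dr": [0,0,4.3],"claw": 8.7},{"travel": [0.6,24.5,0],"dr": [0,0,5],"claw": 8.7},{"travel": [0.7,28,0],"dr": [0,0,5.8],"claw": 8.7},{"travel": [0.7,31.2,0],"dr": [0,0,6.5],"claw": 8.7},{"travel": [0.7,33.8,0],"dr": [0,0,7.1],"claw": 8.7},{"travel": [0.7,33.8,0],"dr": [0,0,7.1],"claw": 8.7},{"travel": [0.7,33.8,0],"dr": [0,0,7.1],"claw": 8.7}]}}

```text
time_s: 9.07
tool_pos: [0.5499, 0.3408, 0.1358]
tool_rot: [-179.9, -0.2, 173.2]
force: [0.9, -0.7, -0.9]
grip_width: 0.0875
```

```bash
python3 - <<'E'
from h import *
go(.551,.3455,.026,173)
E
```

```text
at 9.0667 [0.5499 0.3408 0.1358] [-179.8615   -0.2261  173.2015] F [ 0.8501 -0.7333 -0.9108] w 0.08746329516190632 travel [-0.0925  0.504  10.9745] dr [-0.1389 -0.2259  0.2018]
```

>>> {"fn": "send_rows", "kwargs": {"series": [{"travel": [-0.1,0.4,3],"dr": [0,0,0],"claw": 8.7},{"travel": [-0.1,0.4,6],"dr": [0,0,0],"claw": 8.7},{"travel": [-0.1,0.4,8.5],"dr": [0,0,0],"claw": 8.7},{"travel": [-0.1,0.4,10],"dr": [0,0,0],"claw": 8.7},{"travel": [-0.1,0.4,10.7],"dr": [0,0,0],"claw": 8.7},{"travel": [-0.1,0.4,10.7],"dr": [0,0,0],"claw": 8.7},{"travel": [-0.1,0.4,10.7],"dr": [0,0,0],"claw": 8.7},{"travel": [-0.1,0.4,10.7],"dr": [0,0,0],"claw": 8.7}]}}

```text
time_s: 9.73
tool_pos: [0.5555, 0.3421, 0.033]
tool_rot: [179.9, 0.1, 172.9]
force: [0.1, -0.3, 1.3]
grip_width: 0.087
```

```bash
python3 - <<'E'
from h import *
go(.551,.3455,.026,173)
cv2.imwrite("pics/side1.png",cv2.resize(env.read_camera("side")[80:230,200:380],None,fx=4,fy=4))
E
```

```text
at 9.7333 [0.5555 0.3421 0.033 ] [179.9253   0.0986 172.8607] F [ 0.1084 -0.2508  1.3016] w 0.08697538791367447 travel [0.4873 0.283  0.6957] dr [ 0.0746  0.0987 -0.1392]
```

View pics/side1.png

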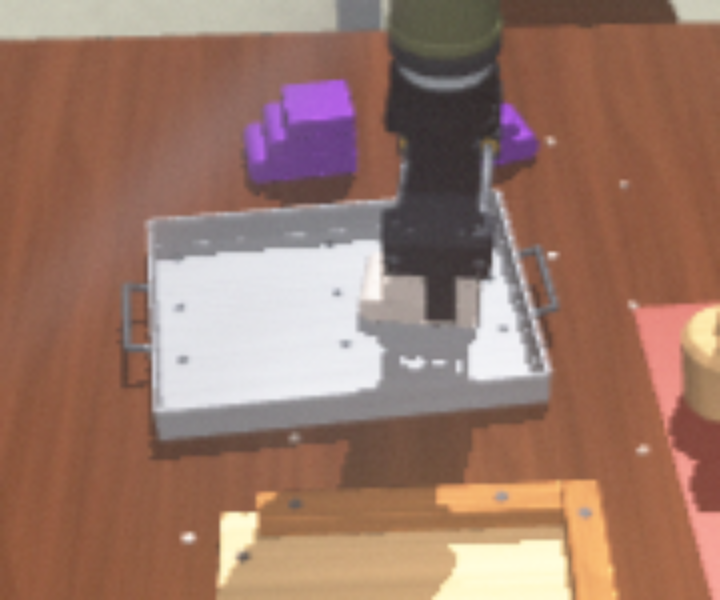

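The fingers straddle the corbel (finger at (440,300), corbel spanning 360 to 478 px). They are a few mm high and a few mm towards the back, so I'll correct that and grip.

>>> {"fn": "send_rows", "kwargs": {"series": [{"travel": [0.4,0.3,0.3],"dr": [0,0,0],"claw": 8.7},{"travel": [0.4,0.3,0.6],"dr": [0,0,0],"claw": 8.7},{"travel": [0.4,0.3,0.6],"dr": [0,0,0],"claw": 8.7},{"travel": [0.4,0.3,0.6],"dr": [0,0,0],"claw": 8.7},{"travel": [0.4,0.3,0.6],"dr": [0,0,0],"claw": 5},{"travel": [0.4,0.3,0.6],"dr": [0,0,0],"claw": 5},{"travel": [0.4,0.3,0.6],"dr": [0,0,0],"claw": 5},{"travel": [0.4,0.3,0.6],"dr": [0,0,0],"claw": 5},{"travel": [0.4,0.3,0.6],"dr": [0,0,0],"claw": 5},{"travel": [0.4,0.3,0.6],"dr": [0,0,0],"claw": 5}], "grip_force": 40}}

```text
time_s: 10.62
tool_pos: [0.5509, 0.3462, 0.0257]
tool_rot: [179.9, 0.0, 172.9]
force: [0.4, 1.0, 1.4]
grip_width: 0.0559
```

>>> {"fn": "send_rows", "kwargs": {"series": [{"travel": [0,0,-1],"dr": [0,0,0],"claw": 5},{"travel": [0,0,-3],"dr": [0,0,0],"claw": 5},{"travel": [0,0,-5.5],"dr": [0,0,0],"claw": 5},{"travel": [0,0,-8],"dr": [0,0,0],"claw": 5},{"travel": [0,0,-9.5],"dr": [0,0,0],"claw": 5},{"travel": [0,0,-10],"dr": [0,0,0],"claw": 5},{"travel": [0,0,-10],"dr": [0,0,0],"claw": 5},{"travel": [0,0,-10],"dr": [0,0,0],"claw": 5}]}}

```text
time_s: 11.28
tool_pos: [0.5502, 0.345, 0.1245]
tool_rot: [-179.9, -0.1, 172.9]
force: [-0.4, -0.2, -4.8]
grip_width: 0.0559
```

```bash
python3 - <<'E'
from h import *
print("side edge",ray("top",[[329.9,195],[330.15,215],[330.4,235]],.036))
print("end top",ray("top",[[345,186],[360,186],[375,185.9]],.036))
print("end bot",ray("top",[[345,187.2],[360,187.2],[375,187.1]],.018))
s=cv2.imread("pics/side0.png");hs=cv2.cvtColor(s,cv2.COLOR_BGR2HSV)
for v in (220,240,260): print(v,hs[v,330:365,1])
for u in (280,300,320): print(u,hs[198:222,u,1])
print(proj("side",[[.6175,0,.018],[.6175,0,.036],[.6175,.05,.018],[.53,.1,.036],[.53,.1,.018]]))
print(proj("top",[[.6175,0,.018],[.6175,0,.036]]))
go(.5175,.05,.13,180)
E
```

```text
side edge [[0.5847 0.0976 0.036 ]
 [0.5186 0.0979 0.036 ]
 [0.4536 0.0982 0.036 ]]
end top [[ 0.6139  0.0476  0.036 ]
 [ 0.6131 -0.0015  0.036 ]
 [ 0.6126 -0.0505  0.036 ]]
end bot [[ 0.6139  0.047   0.018 ]
 [ 0.613  -0.0027  0.018 ]
 [ 0.6125 -0.0523  0.018 ]]
220 [ 38  39  39  38  38  36  37  37  38  40  37  91 111 144 141 140 141 137
 143 139 135 139 146 140 138 136 136 136 133 138 136 136 137 136 137]
240 [ 55  56  55  54  56  56  56  55  55  54  55  54  56  97 115 133 144 134
 138 136 136 138 138 136 138 144 145 145 140 138 138 138 139 141 139]
260 [ 59  60  60  62  59  61  58  64  58  52  52  52  52  54  52  55  97 114
 132 143 138 138 131 122 126 132 133 131 130 146 138 141 140 143 139]
280 [130 127 129 132 137 138 138 131 140 137 140 139 137 136 132 128 108 101
 104  60  49  53  49  46]
300 [131 131 132 131 141 137 138 135 137 136 142 135 133 133 135 108 102 104
  58  49  52  44  44  44]
320 [128 128 135 134 137 135 138 137 138 141 136 129 132 135 110 103 103 104
  54  47  47  44  42  36]
[[343.718  240.5955]
 [344.1583 236.0287]
 [341.4831 225.1843]
 [306.2691 207.5442]
 [306.3128 212.1877]]
[[359.1482 185.8933]
 [359.51   184.7009]]
at 11.2833 [0.5502 0.345  0.1245] [-179.9247   -0.0789  172.8955] F [-0.3904 -0.2443 -4.8133] w 0.055917125899260164 travel [ -0.405  -29.6742  -0.5114] dr [-0.0703 -0.0835 -7.1045]
```

Corner ≈ (0.6145, 0.0985, 0.018), board yaw ≈ -0.5°. Carrying the corbel over now.

>>> {"fn": "send_rows", "kwargs": {"series": [{"travel": [-0.1,-1,0],"dr": [0,0,-0.2],"claw": 5},{"travel": [-0.5,-3.2,0],"dr": [0,0,-0.7],"claw": 5},{"travel": [-0.9,-6.2,0],"dr": [0,0,-1.4],"claw": 5},{"travel": [-1.3,-9.2,0],"dr": [0,0,-2],"claw": 5},{"travel": [-1.7,-12.2,0],"dr": [0,0,-2.7],"claw": 5},{"travel": [-2.1,-15.2,0],"dr": [0,0,-3.4],"claw": 5},{"travel": [-2.6,-18.2,0],"dr": [0,0,-4],"claw": 5},{"travel": [-3,-21.2,0],"dr": [0,0,-4.7],"claw": 5},{"travel": [-3.4,-24.2,0],"dr": [0,0,-5.4],"claw": 5},{"travel": [-3.8,-27.2,0],"dr": [0,0,-6],"claw": 5},{"travel": [-4.1,-29.2,0],"dr": [0,0,-6.5],"claw": 5},{"travel": [-4.2,-29.7,0],"dr": [0,0,-6.6],"claw": 5}]}}

```text
time_s: 12.28
tool_pos: [0.5543, 0.0386, 0.1242]
tool_rot: [-179.8, -0.2, 179.1]
force: [0.3, -0.9, -4.0]
grip_width: 0.0557
```

>>> {"fn": "send_rows", "kwargs": {"series": [{"travel": [0,0,0],"dr": [0,0,0],"claw": 5},{"travel": [0,0,0],"dr": [0,0,0],"claw": 5},{"travel": [0,0,2],"dr": [0,0,0],"claw": 5},{"travel": [0,0,4],"dr": [0,0,0],"claw": 5},{"travel": [0,0,6],"dr": [0,0,0],"claw": 5},{"travel": [0,0,7],"dr": [0,0,0],"claw": 5},{"travel": [0,0,7.2],"dr": [0,0,0],"claw": 5},{"travel": [0,0,7.2],"dr": [0,0,0],"claw": 5},{"travel": [0,0,7.2],"dr": [0,0,0],"claw": 5}]}}

```text
time_s: 13.03
tool_pos: [0.5566, 0.0463, 0.0544]
tool_rot: [180.0, 0.1, 179.5]
force: [0.6, -0.3, -4.2]
grip_width: 0.0559
```

```bash
python3 - <<'E'
from h import *
go(.555,.045,.042,179.5)
cv2.imwrite("pics/side2.png",cv2.resize(env.read_camera("side")[130:300,230:390],None,fx=3.5,fy=3.5))
E
```

```text
at 13.0333 [0.5566 0.0463 0.0544] [179.9773   0.0787 179.5489] F [ 0.6064 -0.2544 -4.249 ] w 0.05586503067931786 travel [ 0.1631 -0.1298  1.24  ] dr [0.0227 0.0787 0.0489]
```

View pics/side2.png

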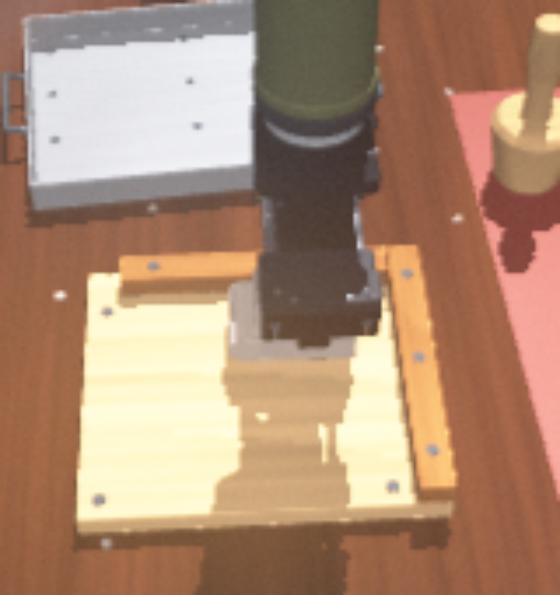

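The corbel is held level at (295,320), over the bed inside both battens with its nose to the left (the open end). I'll lower it until it touches.

>>> {"fn": "send_rows", "kwargs": {"series": [{"travel": [0,0,0.4],"dr": [0,0,0],"claw": 5},{"travel": [0,0,0.8],"dr": [0,0,0],"claw": 5},{"travel": [0,0,1.1],"dr": [0,0,0],"claw": 5},{"travel": [0,0,1.2],"dr": [0,0,0],"claw": 5},{"travel": [0,0,1.2],"dr": [0,0,0],"claw": 5},{"travel": [0,0,1.2],"dr": [0,0,0],"claw": 5}]}}

```text
time_s: 13.58
tool_pos: [0.5558, 0.0455, 0.0415]
tool_rot: [-180.0, -0.0, 179.5]
force: [-0.3, -0.3, -4.7]
grip_width: 0.0556
```

>>> {"fn": "send_rows", "kwargs": {"series": [{"travel": [0,0,0.1],"dr": [0,0,0],"claw": 5},{"travel": [0,0,0.15],"dr": [0,0,0],"claw": 5},{"travel": [-0.4,0.4,0.15],"dr": [0,0,0],"claw": 5},{"travel": [-0.8,0.8,0.15],"dr": [0,0,0],"claw": 5},{"travel": [-1.2,1.2,0.15],"dr": [0,0,0],"claw": 5},{"travel": [-1.6,1.6,0.15],"dr": [0,0,0],"claw": 5},{"travel": [-2,1.9,0.15],"dr": [0,0,0],"claw": 5},{"travel": [-2.2,2,0.15],"dr": [0,0,0],"claw": 5},{"travel": [-2.2,2,0.15],"dr": [0,0,0],"claw": 5}]}}

```text
time_s: 14.33
tool_pos: [0.579, 0.0663, 0.0406]
tool_rot: [180.0, 0.0, 179.5]
force: [-2.6, -0.9, 4.8]
grip_width: 0.0558
```

>>> {"fn": "send_rows", "kwargs": {"series": [{"travel": [-0.1,0,0],"dr": [0,0,0],"claw": 5},{"travel": [-0.2,0,0],"dr": [0,0,0],"claw": 5},{"travel": [-0.3,0,0],"dr": [0,0,0],"claw": 5},{"travel": [-0.4,0,0],"dr": [0,0,0],"claw": 5},{"travel": [-0.4,0,0],"dr": [0,0,0],"claw": 5}]}}

```text
time_s: 14.75
tool_pos: [0.5818, 0.0667, 0.0406]
tool_rot: [179.9, -0.1, 179.5]
force: [-6.1, 0.9, 7.7]
grip_width: 0.0558
```

>>> {"fn": "send_rows", "kwargs": {"series": [{"travel": [0,0.1,0],"dr": [0,0,0],"claw": 5},{"travel": [0,0.2,0],"dr": [0,0,0],"claw": 5},{"travel": [0,0.3,0],"dr": [0,0,0],"claw": 5},{"travel": [0,0.3,0],"dr": [0,0,0],"claw": 5}]}}

```text
time_s: 15.08
tool_pos: [0.5826, 0.0677, 0.0406]
tool_rot: [-180.0, 0.0, 179.5]
force: [-3.1, -3.8, 3.6]
grip_width: 0.0559
```

>>> {"fn": "send_rows", "kwargs": {"series": [{"travel": [-0.1,0.1,-0.03],"dr": [0,0,0],"claw": 5},{"travel": [-0.2,0.2,-0.05],"dr": [0,0,0],"claw": 5},{"travel": [-0.3,0.3,-0.05],"dr": [0,0,0],"claw": 5},{"travel": [-0.3,0.3,-0.05],"dr": [0,0,0],"claw": 5},{"travel": [-0.3,0.3,-0.05],"dr": [0,0,0],"claw": 5}]}}

```text
time_s: 15.5
tool_pos: [0.5832, 0.0681, 0.0407]
tool_rot: [-179.8, -0.3, 179.5]
force: [-9.3, -8.1, 10.0]
grip_width: 0.0556
```

>>> {"fn": "send_rows", "kwargs": {"series": [{"travel": [-0.1,0.1,-0.05],"dr": [0,0,0],"claw": 5},{"travel": [-0.2,0.2,-0.1],"dr": [0,0,0],"claw": 5},{"travel": [-0.2,0.2,-0.1],"dr": [0,0,0],"claw": 5},{"travel": [-0.2,0.2,-0.1],"dr": [0,0,0],"claw": 5},{"travel": [-0.2,0.2,-0.1],"dr": [0,0,0],"claw": 5},{"travel": [-0.2,0.2,-0.1],"dr": [0,0,0],"claw": 5}]}}

```text
time_s: 16.0
tool_pos: [0.5846, 0.0686, 0.0408]
tool_rot: [-179.6, -0.4, 179.5]
force: [-8.9, -10.3, 6.3]
grip_width: 0.0559
```

```bash
python3 - <<'E'
from h import *
go(.5845,.0705,.0407,179.5)
s=env.read_camera("side");t=env.read_camera("top")
cv2.imwrite("pics/s3raw.png",s);cv2.imwrite("pics/t3raw.png",t)
o=np.zeros((600,800,3),np.uint8)
a=cv2.resize(s[180:260,260:370],None,fx=7,fy=7,interpolation=cv2.INTER_CUBIC)[:,:790];o[:,:0]
o[:330,:]=cv2.resize(s[185:251,260:420][:, :160],(800,330),interpolation=cv2.INTER_CUBIC)
b=t[165:290,310:520];o[332:332+268,:450]=cv2.resize(b,(450,268),interpolation=cv2.INTER_CUBIC)
cv2.imwrite("pics/chk3.png",o)
E
```

```text
at 16.0 [0.5846 0.0686 0.0408] [-179.6492   -0.3551  179.4693] F [ -8.857  -10.3299   6.2972] w 0.055939406967210344 travel [0.0076 0.1932 0.0085] dr [-0.3507 -0.3552 -0.0296]
```

View pics/chk3.png

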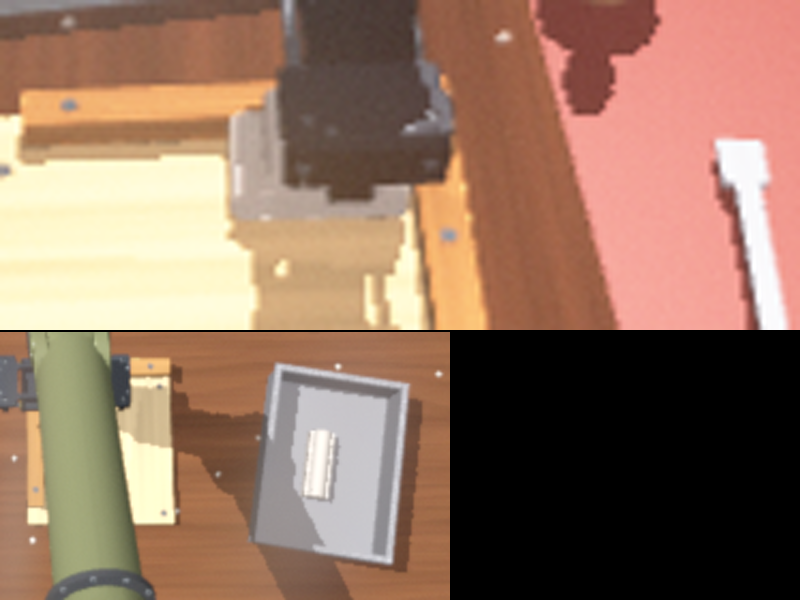

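The moulding lies in the tote at crop (319,465), released. The corbel is up against the side batten, but a thin strip of bed still shows between its back (408,215) and the end batten (417,210), roughly 3 mm. I'll ease the downforce and push more in x.

>>> {"fn": "send_rows", "kwargs": {"series": [{"travel": [-0.1,0,-0.1],"dr": [0,0,0],"claw": 5},{"travel": [-0.2,0,-0.1],"dr": [0,0,0],"claw": 5},{"travel": [-0.3,0,-0.1],"dr": [0,0,0],"claw": 5},{"travel": [-0.3,0,-0.1],"dr": [0,0,0],"claw": 5},{"travel": [-0.3,0,-0.1],"dr": [0,0,0],"claw": 5}]}}

```text
time_s: 16.52
tool_pos: [0.5865, 0.0686, 0.0409]
tool_rot: [-179.6, -0.5, 179.5]
force: [-8.9, -10.0, 4.0]
grip_width: 0.0559
```

>>> {"fn": "send_rows", "kwargs": {"series": [{"travel": [-0.1,-0.1,0],"dr": [0,0,0],"claw": 5},{"travel": [-0.2,-0.1,0],"dr": [0,0,0],"claw": 5},{"travel": [-0.3,-0.1,0],"dr": [0,0,0],"claw": 5},{"travel": [-0.3,-0.1,0],"dr": [0,0,0],"claw": 5},{"travel": [-0.3,-0.1,0],"dr": [0,0,0],"claw": 5}]}}

```text
time_s: 16.93
tool_pos: [0.5877, 0.0686, 0.0409]
tool_rot: [-179.7, -0.7, 179.5]
force: [-13.9, -8.7, 7.2]
grip_width: 0.0555
```

>>> {"fn": "send_rows", "kwargs": {"series": [{"travel": [-0.1,0.1,-0.05],"dr": [0,0,0],"claw": 5},{"travel": [-0.2,0.1,-0.05],"dr": [0,0,0],"claw": 5},{"travel": [-0.2,0.1,-0.05],"dr": [0,0,0],"claw": 5},{"travel": [-0.2,0.1,-0.05],"dr": [0,0,0],"claw": 5},{"travel": [-0.2,0.1,-0.05],"dr": [0,0,0],"claw": 5},{"travel": [-0.2,0.1,-0.05],"dr": [0,0,0],"claw": 5}]}}

```text
time_s: 17.43
tool_pos: [0.5879, 0.0686, 0.041]
tool_rot: [-179.7, -0.9, 179.4]
force: [-17.4, -9.4, 10.0]
grip_width: 0.0557
```

>>> {"fn": "send_rows", "kwargs": {"series": [{"travel": [0.1,0,0],"dr": [0,-0.6,0],"claw": 5},{"travel": [0.15,0,0],"dr": [0,-1,0],"claw": 5},{"travel": [0.15,0,0],"dr": [0,-1,0],"claw": 5},{"travel": [0.15,0,0],"dr": [0,-1,0],"claw": 5},{"travel": [0.15,0,0],"dr": [0,-1,0],"claw": 5},{"travel": [0.15,0,0],"dr": [0,-1,0],"claw": 5}]}}

```text
time_s: 17.93
tool_pos: [0.5879, 0.0687, 0.0407]
tool_rot: [-179.7, 0.3, 179.4]
force: [-12.5, -9.6, 4.7]
grip_width: 0.0559
```

```bash
python3 - <<'E'
from h import *
go(.5879,.0686,.041,179.4)
s=env.read_camera("side")
cv2.imwrite("pics/chk4.png",cv2.resize(s[185:250,280:370],None,fx=8,fy=8,interpolation=cv2.INTER_CUBIC))
E
```

```text
at 17.9333 [0.5879 0.0687 0.0407] [-179.6525    0.2551  179.4171] F [-12.5057  -9.6268   4.739 ] w 0.055856726950219066 travel [-0.004  -0.0054 -0.025 ] dr [-0.3474  0.2552  0.0163]
```

View pics/chk4.png

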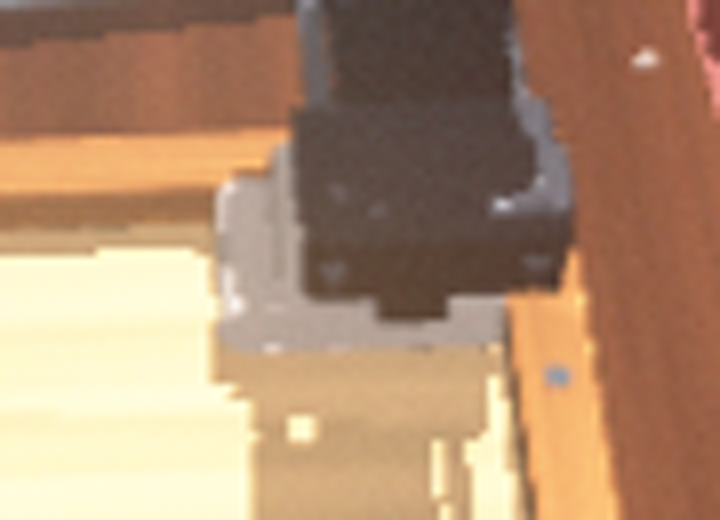

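The corbel's back (505,345) now meets the foot of the end batten, and the block is flat against the side batten. I'll add some push for margin.

>>> {"fn": "send_rows", "kwargs": {"series": [{"travel": [-0.1,0.1,0],"dr": [0,0,0],"claw": 5},{"travel": [-0.2,0.2,0],"dr": [0,-0.2,0],"claw": 5},{"travel": [-0.25,0.2,0],"dr": [0.2,-0.3,0],"claw": 5},{"travel": [-0.25,0.2,0],"dr": [0.2,-0.3,0],"claw": 5},{"travel": [-0.25,0.2,0],"dr": [0.2,-0.3,0],"claw": 5},{"travel": [-0.25,0.2,0],"dr": [0.2,-0.3,0],"claw": 5},{"travel": [-0.25,0.2,0],"dr": [0.2,-0.3,0],"claw": 5},{"travel": [-0.25,0.2,0],"dr": [0.2,-0.3,0],"claw": 5},{"travel": [-0.25,0.2,0],"dr": [0.2,-0.3,0],"claw": 5}]}}

```text
time_s: 18.73
tool_pos: [0.588, 0.0688, 0.0409]
tool_rot: [-179.3, 0.2, 179.4]
force: [-19.8, -12.3, 13.9]
grip_width: 0.0558
```

>>> {"fn": "send_rows", "kwargs": {"series": [{"travel": [0,0,-0.05],"dr": [-0.6,0,0],"claw": 5},{"travel": [0,0,-0.05],"dr": [-0.7,0,0],"claw": 5},{"travel": [0,0,-0.05],"dr": [-0.7,0,0],"claw": 5},{"travel": [0,0,-0.05],"dr": [-0.7,0,0],"claw": 5},{"travel": [0,0,-0.05],"dr": [-0.7,0,0],"claw": 5},{"travel": [0,0,-0.05],"dr": [-0.7,0,0],"claw": 5}]}}

```text
time_s: 19.23
tool_pos: [0.588, 0.0687, 0.0406]
tool_rot: [180.0, 0.3, 179.4]
force: [-18.2, -12.3, 8.5]
grip_width: 0.0561
```

```bash
python3 - <<'E'
from h import *
o=env.get_obs();print(o["time_s"],o["tool_pos"],o["tool_rot"],o["force"],o["grip_width"])
print(env.sign_off())
E
```

```text
19.2333 [0.588  0.0687 0.0406] [179.9977   0.2531 179.4092] [-18.1764 -12.2926   8.5473] 0.056087155765082296
the job is handed in; nothing more can be done
None
```

I put the moulding down in the tote and let go of it. Then I carried the pale corbel to the board, slid it into the corner and handed in at 19.2 s, still gripping it at 40 N. The hand-in gave no verdict.

**Last checks**
- **Moulding:** a later top view shows it lying inside the tote, clear of the walls.
- **Push on the battens:** the wrist force was about -18 N in x and -12 N in y. The tool position stayed put (within 0.2 mm) as I pushed further, so both battens seem to be taking load.
- **Fit:** in the last side view, the corbel's back meets the foot of the end batten. It looks flat, with the nose towards the open end. The tool was within 0.3° of vertical and about 0.1° off my estimate of the board's direction.
- **Carver's tools:** nothing came near them, but I did not measure their positions again at the end.

**Disagreements and doubts**
- **Corner position:** the tool stopped 3.5 mm beyond my first camera estimate in x and 1.8 mm short in y. I trusted the contact forces over the camera.
- **Early stop in x:** the corbel first stuck on friction about 3 mm short of the end batten. The side view showed the gap, so I eased the downward force and pushed it home.
- **Force on each batten:** the wrist force includes friction, so I can't separate out what each batten feels. I expect well over 2 N on each.

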